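Close and lock the board clamp

ROBOT

A 6-joint arm with a two-finger parallel gripper is mounted at the origin on a cart in front of the work surface, level with it; the furniture and walls round the work are solid. World frame = base frame: x ahead of the robot, y to its left, z up, the work surface at z = 0. Lengths are in m, angles in rad, forces in N, time in s.
With the tool pointing down it reaches from about 0.3 to 0.775 m from the base axis. Payload 14.6 kg.
Tool frame: the origin (TCP) lies at the very end of the fingers, on their centre line; the grasp point (between the pads) lies 19 mm behind it; z points along the fingers, y is the direction in which the jaws open and shut (so a half turn about z gives the same grasp; the last joint's range is limited). The gripper opens to 94 mm and grips with 3 to 60 N. Pads are 16 mm wide; open, the fingers measure 119 mm over their backs; the gripper's body (75 mm by 177 mm) begins 78 mm behind the grasp point.
Start: joints at [-1.384, 0.3, 1.521, -0, 1.321, -0.067], TCP at [0.138, -0.532, 0.205] pointing down, gripper open.
Joint ranges: [-3.03, 3.03], [-0.79, 2.21], [0.23, 2.52], [-1.04, 4.18], [0, 3.07], [-2.55, 2.55]. Speed limits (rad/s): [2.22, 2.22, 2.57, 3.14, 3.14, 3.14].

INTERFACE

Orientations are given as [roll, pitch, yaw] about the fixed x, y, z axes, in that order (R = Rz(yaw) Ry(pitch) Rx(roll)).
In Python, from station import ctrl, eyes gives the robot as it stands.
- The arm moves only by the tool jog_arm, never from a script. Its argument "moves" is a list of rows, each a list of 3 entries, a list of its own where there are three numbers: the shift along the world's x, y, z in mm, then the turn, a rotation vector about the world's x, y, z in units of 5 degrees (1.0 is 5 degrees), then the finger opening in mm, from 0 to 94. In form: [[[tx, ty, tz], [wx, wy, wz], jaw], ...]. A call has 1 to 5 rows; each row is the pose to reach, as a shift and turn from the pose commanded when the call began; what a row does not reach only later rows make up. A row lasts 1/12 s, in which the tool goes at most 41.7 mm and 7.16 degrees, less where a joint would pass 70% of its speed; a pose out of reach is approached as far as the arm can. A call with a gripper value outside its range is refused whole. The fingers move at their own pace and stop on an object; "squeeze" is the grip in N (left out, the last holds). Time passes only in rows, so rows that repeat a pose let the fingers close. It gives the time, the measured TCP pose, the force and the opening at its end, in the units of the state.
- ctrl.get_obs(): the state, without advancing time (a new reading comes with each control period).
- eyes.camera(name): name is "side" or "top" or "wrist"; returns a dict with "frame" (384x512x3 uint8, red, green, blue), "vertical_fov" (degrees; the focal length in pixels is half the picture's height over the tangent of half this angle, whatever the lens; pixels are square), "cx", "cy" (the principal point, pixels), "k1" (the pictures are not rectified: a ray, as slopes to the right and down, at radius r is drawn at 1 + k1 r^2 times it, then the intrinsics apply), "eye" and "attitude" of the camera in the world; the wrist camera has in their place "hand_eye" (4x4, takes a point from camera to tool coordinates, whose origin is the TCP and whose axes are the flange's). Camera axes: x right, y down, z forward; pixel columns grow to the right and rows downward; lengths in m; the calibration is good to about 2 mm. A picture is of the moment at which its call begins: read the wrist's pose just before it. There is no depth.
- ctrl.hand_in(): hands the job in, once; it reports no verdict.
The state is a dict: "time_s": time; "qpos": joint angles; "joint_vel": joint speeds; "tau": joint torques, N m; "ee_pos": TCP position; "eef_rot": TCP orientation; "force": force on the tool from outside, world axes, zero at the start; "moment": the same for the moment, N m; "grip_width": finger opening in m.
Only numpy, scipy, OpenCV 4.12 (cv2) and the standard library are available. Lean on these libraries where they do the work, as an engineer would, in place of code of your own. Each camera call takes 0.05 s, during which the arm holds its last target.

TASK

Close the board clamp: push its upright square post along the L-shaped slot to the corner, so that the jaw shoves the circuit board up to the fence, then push the post sideways into the short leg to its end, which locks the jaw; then move clear. Push the post only, with the shut fingers or the side of one: do not pinch it, do not touch the board or the jaw, do not lift anything, and leave the things lying round the clamp where they are.

Things in the scene. Friction and masses are not known exactly. Their poses are not given: they have to be found in the camera images.
- clamp: Board clamp fixed to the bench: base 140 (x) x 266 (y) x 10 mm, origin at the centre of its underside, x away from the robot, y to its left (turned up to 0.3 rad). At -y a cover plate (top at 25 mm, x -65 to 45, y -128 to -10 mm) with an L-shaped slot 18 mm wide; at +y the board bay: fence (inner face y = 116, top at 42 mm), low guides at x = +-64 mm (top at 18 mm).
- carriage (a joint): Slide of the carriage under the cover, which carries jaw and post, along clamp +y, in m. About 0 to 0.015 at the start (open); about 0.060 (stopped by the slot's end at 0.062) with the post at the corner, jaw closed. Friction 2 N, stays where it is left.
- post (a joint): Cross slide of the post on the carriage along clamp +x, in m. 0 in the middle of the long leg of the slot (play +-0.002); 0.042 when stopped at the end of the short leg. Friction 2 N, stays where it is left. The slot's walls let it move only when the carriage is within 2 mm of 0.060; once it is in the short leg the carriage is locked.
- post_head (a point): Centre of the head of the post. The head is a dark upright square bar 22 by 22 mm with rounded corners, sides parallel to the clamp's x and y, from 34 to 83 mm above the bench (this point: 58.5 mm); below it a 14 mm round neck runs in the slot.
- slot_start (a point): Point on the slot's centre line at the cover's top (25 mm above the bench) where the post stands at carriage = 0, post = 0.
- slot_corner (a point): Same, at the corner of the L: 60 mm from slot_start in clamp +y.
- slot_end (a point): Same, near the end of the short leg: 40 mm from slot_corner in clamp +x (away from the robot).
- jaw_face (a point): Centre of the face of the moving jaw (looks to clamp +y, 26 mm above the bench). The jaw is an upright aluminium bar with a rubber face, 100 mm (clamp x) by 14 mm, top 42 mm above the bench; the face stays 105 mm ahead of the post in clamp +y. It moves with the post; not to be touched.
- board: Loose circuit board with components, 45 by 110 by 32 mm, about 0.1 kg, lying flat on the base plate between jaw and fence, its long side (own y) along the clamp's x. Origin at the centre of its underside, 10 mm above the bench. Not to be touched; the jaw pushes it.
- capacitor: Loose brown capacitor standing on end behind the clamp, 25 mm diameter, 36 mm tall, origin at the underside. Bystander.
- tape_roll: Loose roll of green tape lying flat behind the clamp, 58 mm diameter, 18 mm tall, origin at the underside. Bystander.
- screwdriver: Loose screwdriver with a yellow handle, 156 mm long, 20 mm thick, lying in front of the clamp (on the robot's side), origin at the underside. Bystander.
- battery: Loose small battery, 35 by 50 by 54 mm, standing to the left of the clamp, origin at the underside. Bystander.

How it is judged:
On the way:
1. the post is at the corner of the slot: jaw closed, post not yet in the short leg (value of joint carriage above 0.054 m and value of joint post below 0.012 m), for 0.05 s.
At the end, for the whole second after the job is handed in: The jaw is closed (carriage beyond 0.055 m) and the post is in the short leg of the slot, within 6 mm of its end (post beyond 0.036 m); the board lies flat at rest between jaw and fence, within about 6 mm and 0.09 rad of being flush with the fence (value of joint carriage above 0.055 m and value of joint post above 0.036 m and y of board in the frame of clamp above 0.087 m and z of board in the frame of clamp below 0.014 m and angle between the x axis of board and the y axis of clamp, either way round below 0.09 rad and linear speed of board below 0.01 m/s and velocity of joint post below 0.01 m/s); the robot touches nothing.
It fails at once if the post is pinched (pushed on two opposite faces at once) ((contact force between the fingers and post_c1 above 1 N and contact force between the fingers and post_c2 above 1 N) or (contact force between the fingers and post_c3 above 1 N and contact force between the fingers and post_c4 above 1 N)).
It fails at once if the robot touches the board or the jaw (contact force between any of the fingers, the arm and board above 1 N or contact force between any of the fingers, the arm and carriage_c1 above 1 N or contact force between any of the fingers, the arm and carriage_c2 above 1 N).
It fails at once if the board is lifted out of the clamp (z of board in the frame of clamp above 0.025 m).
It fails at once if a bystander is moved by more than 15 mm or lifted (distance of any of capacitor, tape_roll, screwdriver, battery from where it was at the start of the episode above 0.015 m or height (world z) of any of capacitor, tape_roll, screwdriver, battery above 0.012 m).
It fails at once if a standing bystander is tipped over (angle between any of capacitor, battery's own z axis and vertical above 0.4 rad).
It also fails if it takes over 48 s, if anything falls off the work surface, if the arm or the gripper's body presses on something with over 40 N, if the wrist force passes 120 N, or if a joint passes its speed limit or range.

## Working session

There is one attempt and no reset: what is moved stays moved. The work goes in short steps, Python scripts to look and compute and a tool call to move; the robot and the scene stay as the last step left them, time stands still between calls to the robot, and variables do not carry over. Pictures are saved under pics/ and viewed, and the job is handed in when it is done.

Besides the shell and the picture viewer there is one more tool, called after "Emit:" by a JSON object that holds its "name" and its "arguments", one argument or row to a line. jog_arm: Moves the arm, as the interface text tells. Its arguments: {"type":"object","properties":{"moves":{"type":"array","items":{"type":"array"}},"squeeze":{"type":"number"}},"required":["moves"]}

```bash
mkdir -p pics; ls; cat > h.py <<'E'
import numpy as np, cv2
from station import ctrl, eyes
def snap(n,f):
    d=eyes.camera(n); cv2.imwrite('pics/'+f,cv2.cvtColor(d['frame'],cv2.COLOR_RGB2BGR)); return d
E
python3 - <<'E'
from h import *
o=ctrl.get_obs(); print(o)
for n in ['side','top','wrist']:
    d=snap(n,n+'0.png'); print(n,{k:v for k,v in d.items() if k!='frame'})
E
```

```text
pics
{'time_s': 0.0, 'qpos': array([-1.38361333e+00,  3.00456672e-01,  1.52161828e+00,  8.78042849e-06,
        1.32071138e+00, -6.66018926e-02]), 'joint_vel': array([-0.0013823 ,  0.00168897,  0.00140312, -0.00057184, -0.00158149,
        0.00097083]), 'tau': array([-3.38889868e-04, -5.31804729e+01, -3.52741456e+01,  7.06728618e-02,
        2.43513932e-02, -9.86362625e-05]), 'ee_pos': array([ 0.13803406, -0.53210622,  0.20487852]), 'eef_rot': array([-3.14040219e+00, -8.79278601e-05,  2.53782660e-01]), 'force': array([-0.67158606, -0.32302493,  0.3482052 ]), 'moment': array([0.00041943, 0.02887622, 0.04169232]), 'grip_width': 0.0940416989126637}
side {'vertical_fov': 42.557627226734574, 'cx': 254.91389166719068, 'cy': 199.68153481098372, 'k1': -0.06697750986673169, 'eye': array([0.27617464, 0.78265254, 0.54068712]), 'attitude': array([-2.13781907, -0.0098043 , -2.72145045])}
top {'vertical_fov': 47.11266854404685, 'cx': 253.266298645468, 'cy': 187.46502612335817, 'k1': -0.10383980587335394, 'eye': array([0.50523343, 0.07978293, 0.91696581]), 'attitude': array([-3.07258485,  0.01091607, -1.57959843])}
wrist {'vertical_fov': 66.64397807900296, 'cx': 256.1142494486309, 'cy': 186.9404270420274, 'k1': -0.06623436233139238, 'hand_eye': array([[-6.39757470e-04, -9.71943557e-01, -2.35213336e-01,
         6.72464108e-02],
       [ 9.99999766e-01, -5.64728390e-04, -3.86343744e-04,
         1.03083032e-03],
       [ 2.42672664e-04, -2.35213528e-01,  9.71943690e-01,
        -1.79061785e-01],
       [ 0.00000000e+00,  0.00000000e+00,  0.00000000e+00,
         1.00000000e+00]])}
```

View pics/top0.png

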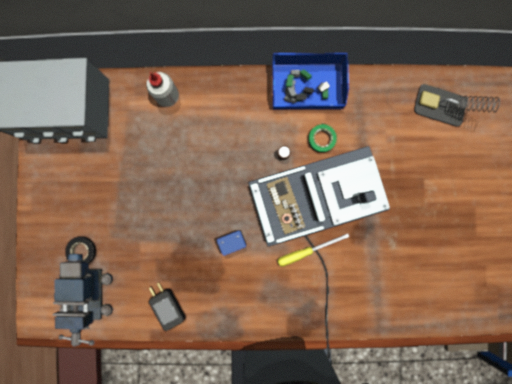

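View pics/side0.png

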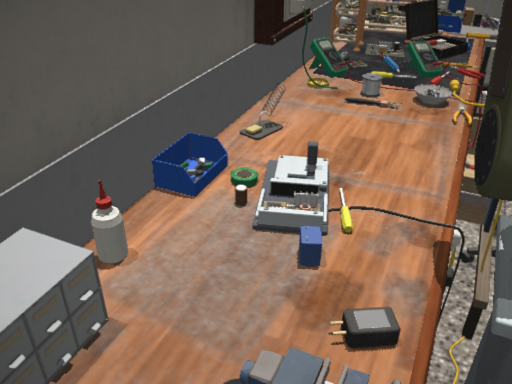

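```bash
cat >> h.py <<'E'
from scipy.spatial.transform import Rotation as R
def cam(d,obs=None):
    f=192/np.tan(np.radians(d['vertical_fov']/2))
    K=np.array([[f,0,d['cx']],[0,f,d['cy']],[0,0,1]])
    if 'eye' in d: return K,d['k1'],R.from_euler('xyz',d['attitude']).as_matrix(),np.array(d['eye'])
    T=np.eye(4);T[:3,:3]=R.from_euler('xyz',obs['eef_rot']).as_matrix();T[:3,3]=obs['ee_pos']
    T=T@d['hand_eye']; return K,d['k1'],T[:3,:3],T[:3,3]
def ray(c,uv):
    K,k1,Rm,e=c
    p=cv2.undistortPoints(np.array(uv,float).reshape(-1,1,2),K,np.array([k1,0,0,0.])).reshape(-1,2)
    return np.c_[p,np.ones(len(p))]@Rm.T
def onz(c,uv,z):
    r=ray(c,uv); return c[3]+r*((z-c[3][2])/r[:,2])[:,None]
def proj(c,P):
    K,k1,Rm,e=c; q=(np.atleast_2d(P)-e)@Rm
    p=q[:,:2]/q[:,2:]; p=p*(1+k1*(p**2).sum(1))[:,None]
    return p*K[0,0]+K[:2,2]
E
python3 - <<'E'
from h import *
d=snap('top','top1.png'); c=cam(d); f=d['frame']
x0,y0,x1,y1=240,110,410,280
cv2.imwrite('pics/topc.png',cv2.resize(cv2.cvtColor(f[y0:y1,x0:x1],cv2.COLOR_RGB2BGR),None,fx=3.5,fy=3.5,interpolation=cv2.INTER_CUBIC))
m=(f.min(2)>165).astype(np.uint8); m[:,:310]=0;m[:140]=0;m[240:]=0;m[:,400:]=0
cs,_=cv2.findContours(m,cv2.RETR_EXTERNAL,cv2.CHAIN_APPROX_NONE); k=max(cs,key=cv2.contourArea)
w=onz(c,k.reshape(-1,2)+0.0,0.025)[:,:2]*1000
r=cv2.minAreaRect(w.astype(np.float32)); print(cv2.contourArea(k),r); print(cv2.boxPoints(r).round(1))
d=snap('side','side1.png');f=d['frame']
cv2.imwrite('pics/sidec.png',cv2.resize(cv2.cvtColor(f[130:280,220:370],cv2.COLOR_RGB2BGR),None,fx=4,fy=4,interpolation=cv2.INTER_CUBIC))
E
```

```text
3118.5 ((560.2969970703125, -115.18021392822266), (112.81770324707031, 120.26422882080078), 16.246061325073242)
[[ 489.3  -73.2]
 [ 523.  -188.7]
 [ 631.3 -157.1]
 [ 597.6  -41.7]]
```

View pics/topc.png

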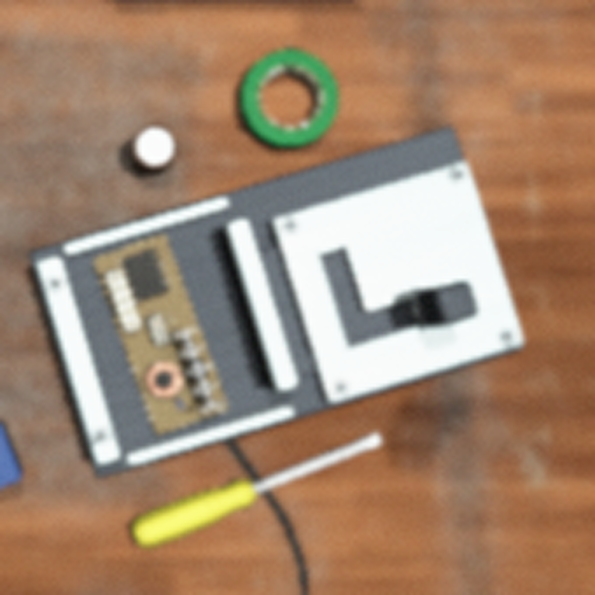

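View pics/sidec.png

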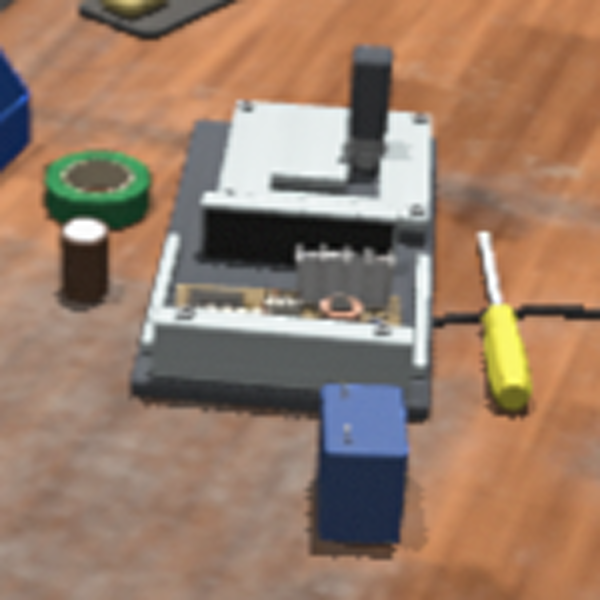

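```bash
cat >> h.py <<'E'
A=np.radians(16.25); RC=np.array([[np.cos(A),-np.sin(A)],[np.sin(A),np.cos(A)]])
O=np.array([560.3,-115.2])-RC@[-10,-69]
def tocl(p): return (np.asarray(p)[...,:2]*1000-O)@RC
def tow(q,z): return np.append(RC@np.array(q)+O,z)/1000
E
python3 - <<'E'
from h import *
d=eyes.camera('top');c=cam(d); g=lambda L:np.array(L)/3.5+[240-.36,110-.36]
print('slot',tocl(onz(c,g([(325,255),(345,248),(365,307),(350,343),(392,330),(395,297)]),.025)).round(1))
print('head top',tocl(onz(c,g([(425,292),(471,283),(478,318),(436,325)]),.083)).round(1))
print('fence inner',tocl(onz(c,g([(62,258),(119,458)]),.042)).round(1))
print('jaw',tocl(onz(c,g([(229,222),(276,390),(248,220),(296,385)]),.042)).round(1), 'origin',O)
for n,uv in [('cap',(154,148)),('tape',(289,97))]: print(n,tocl(onz(c,g([uv]),.036 if n=='cap' else .018)))
# top-view zoom rectified clamp plane z=.083
d=snap('side','s2.png');c=cam(d);g=lambda L:np.array(L)/4+[220-.4,130-.4]
print('side head top',tocl(onz(c,g([(354,48),(392,46),(389,66),(352,66)]),.083)).round(1))
E
```

```text
slot [[ 16.6 -32.1]
 [ 17.2 -44.5]
 [-19.  -45.4]
 [-36.4 -30.7]
 [-36.3 -56.5]
 [-18.5 -63.9]]
head top [[-20.  -67.7]
 [-22.7 -93.4]
 [-42.  -91.3]
 [-38.9 -68. ]]
fence inner [[ 57.9 115.1]
 [-60.  117. ]]
jaw [[ 50.1  18. ]
 [-49.   20.7]
 [ 48.    7.2]
 [-49.6   9. ]] origin [550.59229658 -46.15826991]
cap [[103.88521183  45.8741299 ]]
tape [[112.26017214 -41.2902053 ]]
side head top [[-18.8 -85.6]
 [-38.8 -91.3]
 [-38.  -66.9]
 [-18.8 -63.8]]
```

Emit:
{"name": "jog_arm", "arguments": {
  "moves": [
    [[28, 24, 0], [0, 0, 0.34], 0],
    [[58, 50, 0], [0, 0, 0.34], 0],
    [[88, 76, 0], [0, 0, 0.34], 0],
    [[118, 102, 0], [0, 0, 0.34], 0],
    [[148, 130, 0], [0, 0, 0.34], 0]
  ],
  "squeeze": 20
}}

```text
time_s: 0.77
ee_pos: [0.2871, -0.4011, 0.2055]
eef_rot: [3.141, -0.0, 0.283]
force: [1.5, -0.7, -0.1]
grip_width: 0.0639
```

Emit:
{"name": "jog_arm", "arguments": {
  "moves": [
    [[30, 26, 0], [0, 0, 0], 0],
    [[60, 52, 0], [0, 0, 0], 0],
    [[90, 78, 0], [0, 0, 0], 0],
    [[120, 104, 0], [0, 0, 0], 0],
    [[148, 130, 0], [0, 0, 0], 0]
  ]
}}

```text
time_s: 1.18
ee_pos: [0.4354, -0.2707, 0.2056]
eef_rot: [3.141, -0.0, 0.284]
force: [0.5, -0.9, 0.7]
grip_width: 0.0306
```

Emit:
{"name": "jog_arm", "arguments": {
  "moves": [
    [[30, 26, 0], [0, 0, 0], 0],
    [[60, 52, 0], [0, 0, 0], 0],
    [[90, 80, 0], [0, 0, 0], 0],
    [[120, 108, 0], [0, 0, 0], 0],
    [[120, 108, 0], [0, 0, 0], 0]
  ]
}}

```text
time_s: 1.6
ee_pos: [0.5574, -0.1598, 0.2049]
eef_rot: [-3.141, -0.001, 0.288]
force: [-0.5, -0.5, -1.0]
grip_width: 0.0006
```

```bash
python3 - <<'E'
from h import *
o=ctrl.get_obs(); print(o['time_s'],o['ee_pos'],o['eef_rot'],o['force'],o['grip_width'],tocl(o['ee_pos']))
d=snap('wrist','w1.png'); snap('top','t1.png')
d=snap('side','s3.png')
E
```

```text
1.6 [ 0.55741399 -0.15975574  0.20491059] [-3.14077308e+00 -5.24769756e-04  2.88113548e-01] [-0.549321   -0.53821166 -1.01390901] 0.0005708170639373679 [ -25.23869996 -110.96814691]
```

View pics/w1.png

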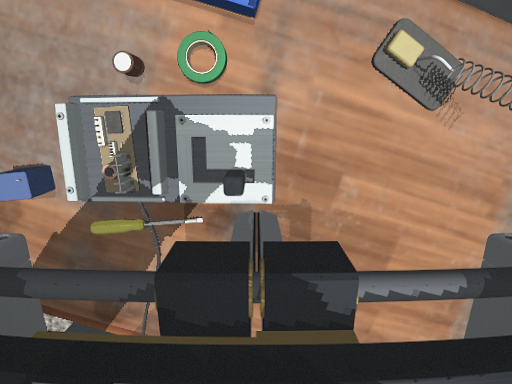

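View pics/s3.png

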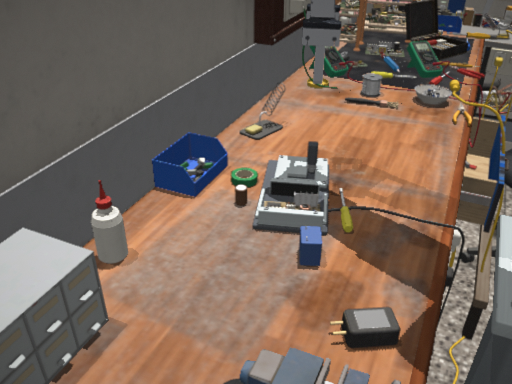

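```bash
python3 - <<'E'
from h import *
o=ctrl.get_obs(); d=eyes.camera('wrist'); c=cam(d,o); f=d['frame']
print(proj(c,o['ee_pos']), proj(cam(eyes.camera('side')),o['ee_pos']))
cv2.imwrite('pics/wc.png',cv2.resize(cv2.cvtColor(f[90:230,160:300],cv2.COLOR_RGB2BGR),None,fx=4,fy=4,interpolation=cv2.INTER_CUBIC))
E
```

```text
[[254.69109599 222.61589827]] [[318.04453538  82.07006299]]
```

View pics/wc.png

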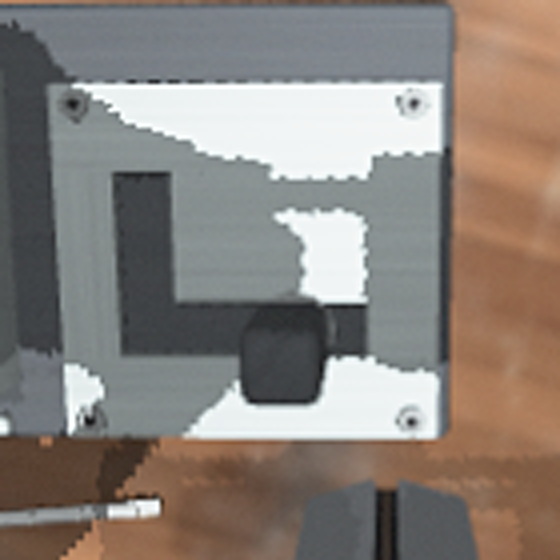

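```bash
python3 - <<'E'
from h import *
o=ctrl.get_obs(); d=eyes.camera('wrist'); c=cam(d,o)
g=lambda L:np.array(L)/4+[160-.4,90-.4]
print('cover',tocl(onz(c,g([(48,84),(444,84),(441,437),(66,437)]),.025)).round(1))
print('slot',tocl(onz(c,g([(113,173),(170,173),(176,301),(121,354),(368,303),(367,358)]),.025)).round(1))
print('head',tocl(onz(c,g([(244,317),(324,315),(321,404),(243,403)]),.083)).round(1))
E
```

```text
cover [[  44.3  -14.5]
 [  43.5 -133.6]
 [ -66.1 -133.6]
 [ -66.   -13.1]]
slot [[  17.6  -32.9]
 [  17.5  -50.4]
 [ -22.   -50.6]
 [ -38.8  -32.4]
 [ -22.8 -110.5]
 [ -40.3 -110.1]]
head [[-16.8 -78.9]
 [-16.3 -99.9]
 [-40.4 -98.7]
 [-40.1 -77.9]]
```

Emit:
{"name": "jog_arm", "arguments": {
  "moves": [
    [[0, -17, -20], [0, 0, 0], 0],
    [[0, -17, -55], [0, 0, 0], 0],
    [[0, -17, -85], [0, 0, 0], 0],
    [[0, -17, -110], [0, 0, 0], 0],
    [[0, -17, -110], [0, 0, 0], 0]
  ]
}}

```text
time_s: 2.32
ee_pos: [0.5513, -0.1815, 0.0909]
eef_rot: [-3.137, 0.006, 0.282]
force: [0.1, 0.4, -0.8]
grip_width: 0.0005
```

```bash
python3 - <<'E'
from h import *
o=ctrl.get_obs(); print(o['time_s'],o['ee_pos'],o['eef_rot'],o['force'],tocl(o['ee_pos']))
d=eyes.camera('wrist'); f=d['frame']
cv2.imwrite('pics/w2.png',cv2.cvtColor(f,cv2.COLOR_RGB2BGR))
d=eyes.camera('side'); f=d['frame']
cv2.imwrite('pics/s4.png',cv2.resize(cv2.cvtColor(f[60:220,230:390],cv2.COLOR_RGB2BGR),None,fx=3.5,fy=3.5,interpolation=cv2.INTER_CUBIC))
o=ctrl.get_obs(); print(o['time_s'],o['ee_pos'],o['eef_rot'],o['force'],tocl(o['ee_pos']))
E
```

```text
2.3167 [ 0.55131205 -0.1815297   0.09089894] [-3.13712555  0.00576491  0.28180759] [ 0.06981303  0.38608055 -0.77942104] [ -37.18985154 -130.16473287]
2.4167 [ 0.5538049  -0.18207527  0.09613253] [-3.14143472e+00  2.71524443e-04  2.82401385e-01] [ 0.24330224 -0.17893618  1.26347892] [ -34.94926262 -131.38607727]
```

View pics/w2.png

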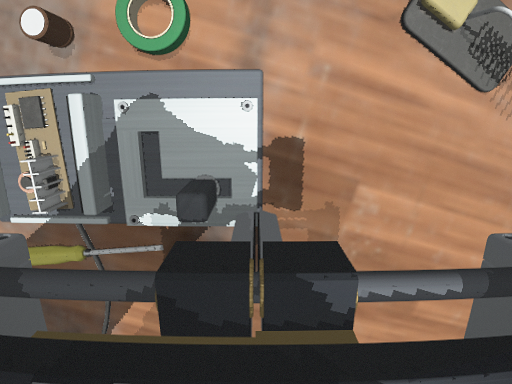

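View pics/s4.png

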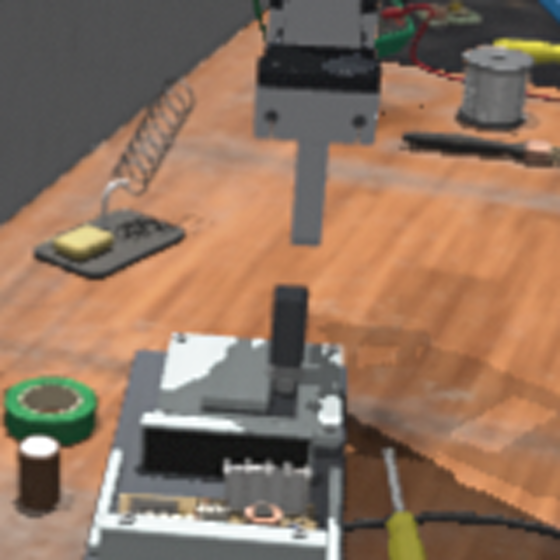

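Emit:
{"name": "jog_arm", "arguments": {
  "moves": [
    [[6, 2, -20], [0, 0, 0], 0],
    [[6, 2, -40], [0, 0, 0], 0],
    [[6, 2, -48], [0, 0, 0], 0],
    [[6, 2, -48], [0, 0, 0], 0],
    [[6, 2, -48], [0, 0, 0], 0]
  ]
}}

```text
time_s: 2.83
ee_pos: [0.5606, -0.1798, 0.0491]
eef_rot: [3.141, -0.001, 0.283]
force: [0.2, -0.4, 0.4]
grip_width: 0.0002
```

```bash
python3 - <<'E'
from h import *
o=ctrl.get_obs(); print(o['time_s'],o['ee_pos'],o['eef_rot'],o['force'],tocl(o['ee_pos']))
d=eyes.camera('wrist'); f=d['frame']
cv2.imwrite('pics/w3.png',cv2.resize(cv2.cvtColor(f[60:260,80:280],cv2.COLOR_RGB2BGR),None,fx=3,fy=3,interpolation=cv2.INTER_CUBIC))
c=cam(d,o);print(proj(c,o['ee_pos']))
E
```

```text
2.8333 [ 0.56060663 -0.17981071  0.04906769] [ 3.14063492e+00 -1.26836799e-03  2.83170148e-01] [ 0.22463129 -0.40179766  0.37178095] [ -27.78557268 -131.11530577]
[[254.69015408 222.61668484]]
```

View pics/w3.png

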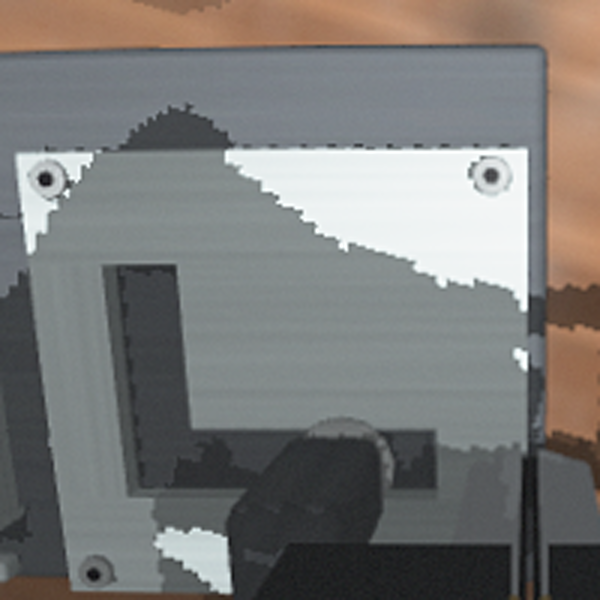

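```bash
python3 - <<'E'
from h import *
o=ctrl.get_obs(); d=eyes.camera('wrist'); c=cam(d,o)
g=lambda L:np.array(L)/3+[80-.3,60-.3]
print('cover',tocl(onz(c,g([(17,152),(527,148),(70,591)]),.025)).round(1))
print('slot',tocl(onz(c,g([(103,265),(177,265),(190,430),(130,496),(437,430),(438,492)]),.025)).round(1))
print('neck',tocl(onz(c,g([(392,445),(300,430)]),.034)).round(1))
E
```

```text
cover [[  45.1  -14. ]
 [  44.6 -131.7]
 [ -65.3  -12.9]]
slot [[  18.8  -31.9]
 [  18.6  -49.7]
 [ -21.6  -49.2]
 [ -38.9  -32.2]
 [ -21.6 -109.8]
 [ -37.5 -109.6]]
neck [[ -22.5 -100.2]
 [ -18.9  -78.9]]
```

Emit:
{"name": "jog_arm", "arguments": {
  "moves": [
    [[-4, 7, 0], [0, 0, 0], 0],
    [[-6, 14, 0], [0, 0, 0], 0],
    [[-8, 20, 0], [0, 0, 0], 0],
    [[-9, 25, 0], [0, 0, 0], 0],
    [[-10, 29, 0], [0, 0, 0], 0]
  ]
}}

```text
time_s: 3.35
ee_pos: [0.55, -0.1498, 0.0478]
eef_rot: [3.141, -0.0, 0.284]
force: [-0.4, -3.1, 0.9]
grip_width: 0.0004
```

Emit:
{"name": "jog_arm", "arguments": {
  "moves": [
    [[-2, 6, 0], [0, 0, 0], 0],
    [[-4, 12, 0], [0, 0, 0], 0],
    [[-5, 18, 0], [0, 0, 0], 0],
    [[-6, 22, 0], [0, 0, 0], 0],
    [[-7, 25, 0], [0, 0, 0], 0]
  ]
}}

```text
time_s: 3.77
ee_pos: [0.543, -0.1248, 0.0475]
eef_rot: [3.142, 0.0, 0.284]
force: [1.7, -2.8, 1.2]
grip_width: -0.0
```

```bash
python3 - <<'E'
from h import *
o=ctrl.get_obs(); print(o['time_s'],o['ee_pos'],o['eef_rot'],o['force'],tocl(o['ee_pos']))
d=eyes.camera('wrist'); f=d['frame']
cv2.imwrite('pics/w4.png',cv2.cvtColor(f,cv2.COLOR_RGB2BGR))
d=eyes.camera('side'); f=d['frame']
cv2.imwrite('pics/s5.png',cv2.resize(cv2.cvtColor(f[60:260,230:390],cv2.COLOR_RGB2BGR),None,fx=3,fy=3,interpolation=cv2.INTER_CUBIC))
E
```

```text
3.7667 [ 0.54299609 -0.12482016  0.04748857] [3.14158275e+00 3.12326829e-05 2.83744258e-01] [ 1.74913979 -2.75010111  1.2093135 ] [-29.30461529 -73.39369992]
```

View pics/w4.png

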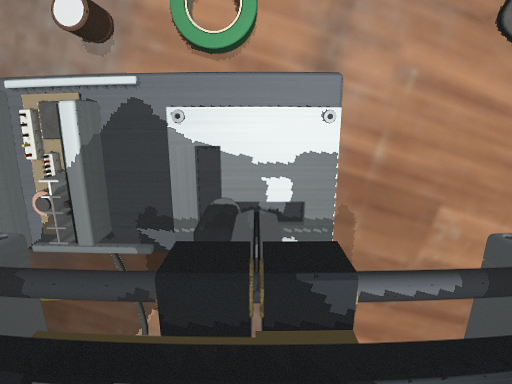

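View pics/s5.png

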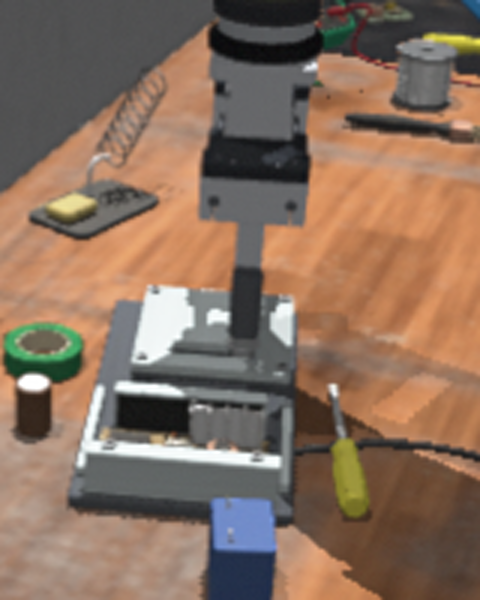

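Emit:
{"name": "jog_arm", "arguments": {
  "moves": [
    [[-0.5, 2, 0], [0, 0, 0], 0],
    [[-1, 4, 0], [0, 0, 0], 0],
    [[-1.5, 5.5, 0], [0, 0, 0], 0],
    [[-2, 7, 0], [0, 0, 0], 0],
    [[-2, 7, 0], [0, 0, 0], 0]
  ]
}}

```text
time_s: 4.28
ee_pos: [0.541, -0.1181, 0.0473]
eef_rot: [-3.141, 0.0, 0.284]
force: [0.3, -1.1, 0.1]
grip_width: 0.0007
```

Emit:
{"name": "jog_arm", "arguments": {
  "moves": [
    [[-0.3, 1, 0], [0, 0, 0], 0],
    [[-0.3, 1, 0], [0, 0, 0], 0]
  ]
}}

```text
time_s: 4.45
ee_pos: [0.5407, -0.1173, 0.0473]
eef_rot: [-3.141, 0.0, 0.283]
force: [-0.1, -1.2, -0.5]
grip_width: 0.0003
```

```bash
python3 - <<'E'
from h import *
o=ctrl.get_obs(); print(o['time_s'],o['ee_pos'],o['eef_rot'],o['force'],tocl(o['ee_pos']))
d=eyes.camera('wrist'); f=d['frame']
cv2.imwrite('pics/w5.png',cv2.resize(cv2.cvtColor(f[60:260,80:330],cv2.COLOR_RGB2BGR),None,fx=3,fy=3,interpolation=cv2.INTER_CUBIC))
E
```

```text
4.45 [ 0.54069781 -0.11725134  0.04733676] [-3.14140499e+00  1.60949292e-04  2.83432509e-01] [-0.10372826 -1.24511103 -0.46149334] [-29.39310312 -65.48412613]
```

View pics/w5.png

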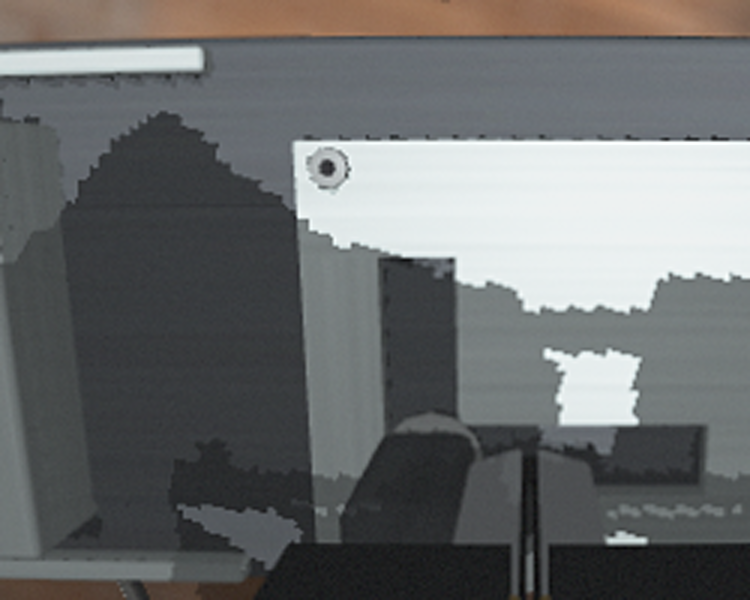

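Emit:
{"name": "jog_arm", "arguments": {
  "moves": [
    [[-0.3, 1, 0], [0, 0, 0], 0],
    [[-0.6, 2, 0], [0, 0, 0], 0],
    [[-0.6, 2, 0], [0, 0, 0], 0]
  ]
}}

```text
time_s: 4.75
ee_pos: [0.5401, -0.1152, 0.0474]
eef_rot: [-3.141, 0.0, 0.284]
force: [0.5, -2.4, -1.1]
grip_width: 0.0005
```

Emit:
{"name": "jog_arm", "arguments": {
  "moves": [
    [[-0.3, 1, 0], [0, 0, 0], 0],
    [[-0.3, 1, 0], [0, 0, 0], 0],
    [[-0.3, 1, 0], [0, 0, 0], 0]
  ]
}}

```text
time_s: 5.0
ee_pos: [0.5398, -0.1143, 0.0474]
eef_rot: [-3.141, 0.0, 0.283]
force: [0.4, -0.5, -1.3]
grip_width: 0.0009
```

```bash
python3 - <<'E'
from h import *
o=ctrl.get_obs(); print(o['time_s'],o['ee_pos'],o['eef_rot'],o['force'],tocl(o['ee_pos']))
d=eyes.camera('wrist'); f=d['frame']
cv2.imwrite('pics/w6.png',cv2.resize(cv2.cvtColor(f[60:260,80:330],cv2.COLOR_RGB2BGR),None,fx=3,fy=3,interpolation=cv2.INTER_CUBIC))
E
```

```text
5.0 [ 0.53984925 -0.11427555  0.04744447] [-3.14142983e+00  6.60537203e-05  2.83499295e-01] [ 0.37968685 -0.53451671 -1.29982052] [-29.37505181 -62.38976945]
```

View pics/w6.png

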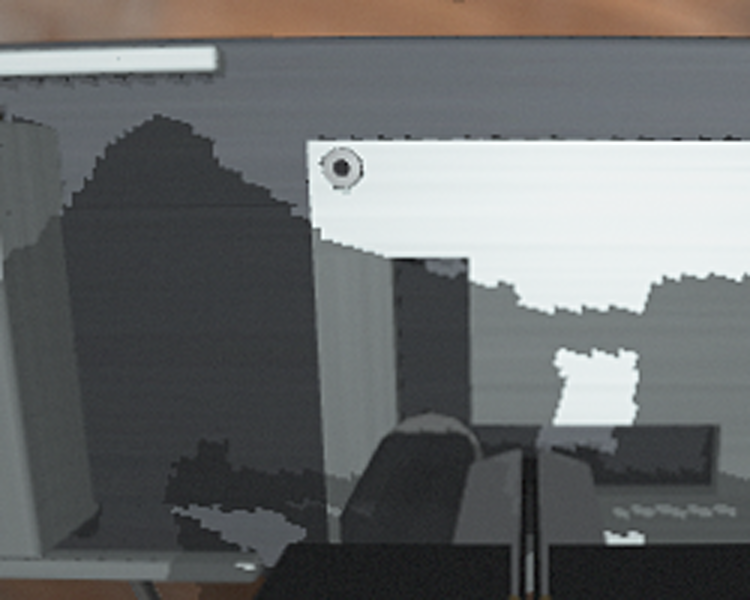

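Emit:
{"name": "jog_arm", "arguments": {
  "moves": [
    [[-0.2, 0.6, 0], [0, 0, 0], 0],
    [[-0.2, 0.6, 0], [0, 0, 0], 0]
  ]
}}

```text
time_s: 5.22
ee_pos: [0.5397, -0.1137, 0.0475]
eef_rot: [3.142, -0.0, 0.284]
force: [0.2, -2.4, -1.6]
grip_width: 0.0003
```

Emit:
{"name": "jog_arm", "arguments": {
  "moves": [
    [[-0.2, 0.6, 0], [0, 0, 0], 0],
    [[-0.2, 0.6, 0], [0, 0, 0], 0]
  ]
}}

```text
time_s: 5.38
ee_pos: [0.5395, -0.1132, 0.0475]
eef_rot: [3.142, -0.0, 0.283]
force: [0.9, -1.9, -1.7]
grip_width: 0.0006
```

Emit:
{"name": "jog_arm", "arguments": {
  "moves": [
    [[-0.2, 0.6, 0], [0, 0, 0], 0],
    [[-0.2, 0.6, 0], [0, 0, 0], 0]
  ]
}}

```text
time_s: 5.55
ee_pos: [0.5394, -0.1127, 0.0475]
eef_rot: [3.141, -0.0, 0.283]
force: [1.1, -2.6, -1.7]
grip_width: 0.0006
```

Emit:
{"name": "jog_arm", "arguments": {
  "moves": [
    [[-0.2, 0.6, 0], [0, 0, 0], 0],
    [[-0.2, 0.6, 0], [0, 0, 0], 0]
  ]
}}

```text
time_s: 5.72
ee_pos: [0.5393, -0.1125, 0.0475]
eef_rot: [3.141, -0.0, 0.283]
force: [2.1, -7.2, -2.9]
grip_width: 0.0009
```

Emit:
{"name": "jog_arm", "arguments": {
  "moves": [
    [[-0.2, 0.6, 0], [0, 0, 0], 0],
    [[-0.2, 0.6, 0], [0, 0, 0], 0]
  ]
}}

```text
time_s: 5.88
ee_pos: [0.5393, -0.1123, 0.0476]
eef_rot: [3.14, -0.001, 0.283]
force: [4.5, -10.2, -3.9]
grip_width: 0.0004
```

```bash
python3 - <<'E'
from h import *
o=ctrl.get_obs(); print(o['time_s'],o['ee_pos'],o['force'],tocl(o['ee_pos']))
d=eyes.camera('wrist'); f=d['frame']
cv2.imwrite('pics/w7.png',cv2.resize(cv2.cvtColor(f[60:260,80:330],cv2.COLOR_RGB2BGR),None,fx=3,fy=3,interpolation=cv2.INTER_CUBIC))
f=eyes.camera('top')['frame']
cv2.imwrite('pics/t7.png',cv2.resize(cv2.cvtColor(f[110:280,240:410],cv2.COLOR_RGB2BGR),None,fx=3.5,fy=3.5,interpolation=cv2.INTER_CUBIC))
E
```

```text
5.8833 [ 0.53927308 -0.112317    0.04757156] [  4.46454863 -10.18037595  -3.87989167] [-29.38014357 -60.34823602]
```

View pics/w7.png

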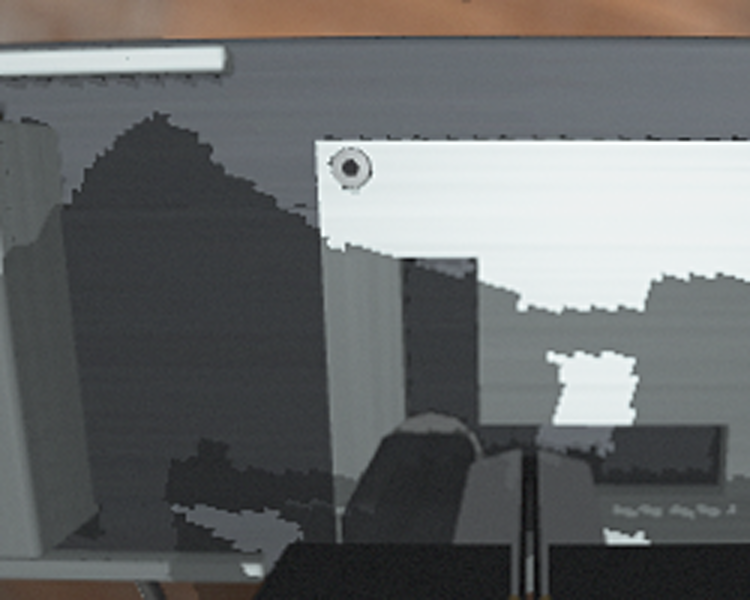

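View pics/t7.png

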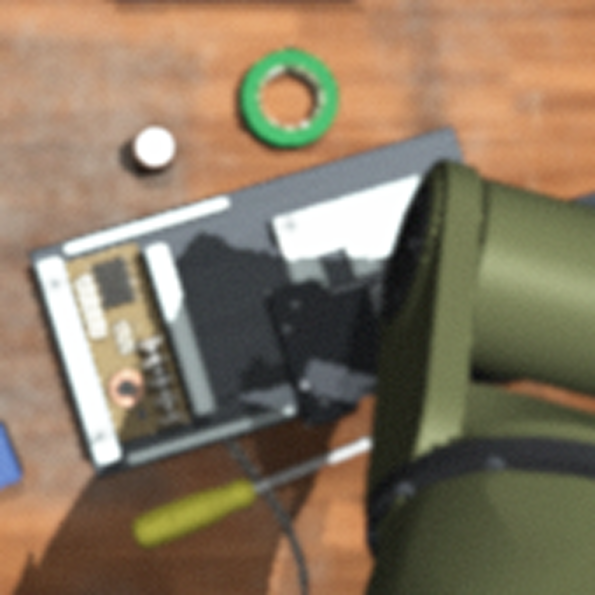

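Emit:
{"name": "jog_arm", "arguments": {
  "moves": [
    [[3, -10, 0], [0, 0, 0], 0],
    [[7, -24, 0], [0, 0, 0], 0],
    [[-6, -28, 0], [0, 0, 0], 0],
    [[-19, -32, 0], [0, 0, 0], 0],
    [[-19, -32, 0], [0, 0, 0], 0]
  ]
}}

```text
time_s: 6.4
ee_pos: [0.5186, -0.1446, 0.0472]
eef_rot: [-3.141, 0.001, 0.282]
force: [-0.0, -0.1, -0.2]
grip_width: 0.0005
```

```bash
python3 - <<'E'
from h import *
o=ctrl.get_obs(); print(o['time_s'],o['ee_pos'],o['eef_rot'],o['force'],tocl(o['ee_pos']))
E
```

```text
6.4 [ 0.51856021 -0.1446155   0.04721231] [-3.14056984e+00  1.07557877e-03  2.82103980e-01] [-0.04667915 -0.10343123 -0.1923587 ] [-58.30358716 -85.56034006]
```

Emit:
{"name": "jog_arm", "arguments": {
  "moves": [
    [[-4, 14, 0], [0, 0, 0], 0],
    [[-9, 30, 0], [0, 0, 0], 0],
    [[-13, 46, 0], [0, 0, 0], 0],
    [[-13, 46, 0], [0, 0, 0], 0],
    [[-13, 46, 0], [0, 0, 0], 0]
  ]
}}

```text
time_s: 6.82
ee_pos: [0.5074, -0.0965, 0.0477]
eef_rot: [3.142, -0.0, 0.285]
force: [0.4, 0.2, 0.0]
grip_width: 0.0005
```

```bash
python3 - <<'E'
from h import *
o=ctrl.get_obs(); print(o['time_s'],o['ee_pos'],o['eef_rot'],o['force'],tocl(o['ee_pos']))
d=eyes.camera('wrist'); f=d['frame']
cv2.imwrite('pics/w8.png',cv2.cvtColor(f,cv2.COLOR_RGB2BGR))
d=eyes.camera('side'); f=d['frame']
cv2.imwrite('pics/s8.png',cv2.resize(cv2.cvtColor(f[60:260,230:390],cv2.COLOR_RGB2BGR),None,fx=3,fy=3,interpolation=cv2.INTER_CUBIC))
E
```

```text
6.8167 [ 0.50740087 -0.0965393   0.04767451] [ 3.14152012e+00 -3.87861727e-04  2.85112320e-01] [0.41006566 0.23906971 0.01243955] [-55.56399291 -36.28208473]
```

View pics/w8.png

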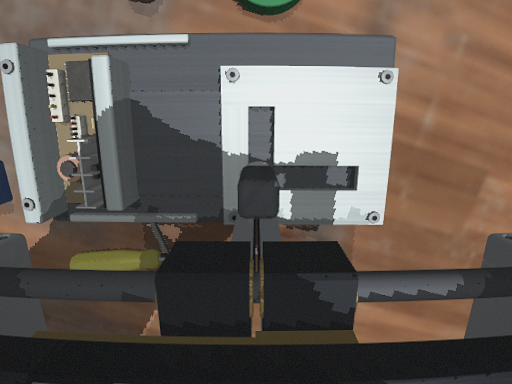

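View pics/s8.png

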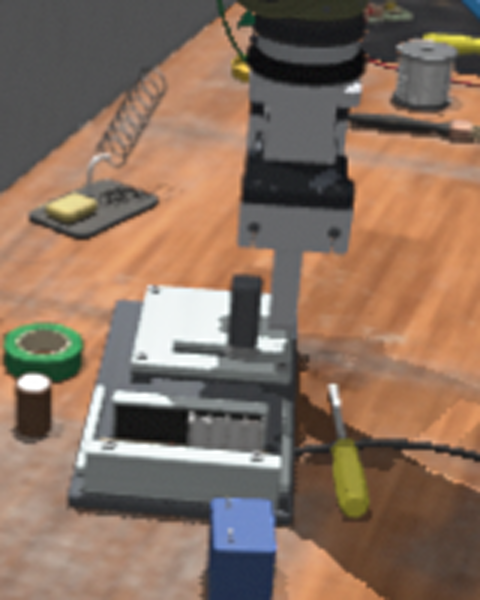

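Emit:
{"name": "jog_arm", "arguments": {
  "moves": [
    [[5, 1.4, 0], [0, 0, 0], 0],
    [[10, 3, 0], [0, 0, 0], 0],
    [[15, 4.4, 0], [0, 0, 0], 0],
    [[20, 5.8, 0], [0, 0, 0], 0],
    [[20, 5.8, 0], [0, 0, 0], 0]
  ]
}}

```text
time_s: 7.33
ee_pos: [0.5279, -0.0915, 0.0474]
eef_rot: [3.141, -0.001, 0.283]
force: [-0.5, -0.7, -0.1]
grip_width: 0.0005
```

```bash
python3 - <<'E'
from h import *
o=ctrl.get_obs(); print(o['time_s'],o['ee_pos'],o['force'],tocl(o['ee_pos']))
d=eyes.camera('wrist'); f=d['frame']
cv2.imwrite('pics/w9.png',cv2.cvtColor(f,cv2.COLOR_RGB2BGR))
E
```

```text
7.3333 [ 0.52792279 -0.09151231  0.04740467] [-0.53951136 -0.65465499 -0.06780727] [-34.45523629 -37.19854987]
```

View pics/w9.png

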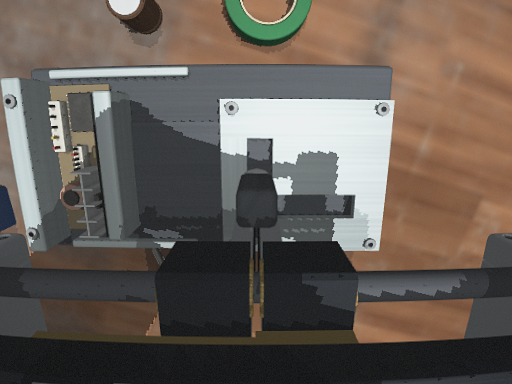

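The post is entering the short leg (neck at about row 172, slot bottom at about row 205). I'll keep pushing.

Emit:
{"name": "jog_arm", "arguments": {
  "moves": [
    [[5, 1.4, 0], [0, 0, 0], 0],
    [[10, 3, 0], [0, 0, 0], 0],
    [[15, 4.4, 0], [0, 0, 0], 0],
    [[20, 5.8, 0], [0, 0, 0], 0],
    [[20, 5.8, 0], [0, 0, 0], 0]
  ]
}}

```text
time_s: 7.8
ee_pos: [0.5479, -0.0854, 0.0474]
eef_rot: [3.142, -0.001, 0.284]
force: [0.5, 0.2, -0.1]
grip_width: 0.0001
```

Emit:
{"name": "jog_arm", "arguments": {
  "moves": [
    [[2, 0.6, 0], [0, 0, 0], 0],
    [[4, 1.2, 0], [0, 0, 0], 0],
    [[4, 1.2, 0], [0, 0, 0], 0]
  ]
}}

```text
time_s: 8.05
ee_pos: [0.5512, -0.0844, 0.0475]
eef_rot: [-3.142, -0.0, 0.284]
force: [-1.3, -0.7, -0.5]
grip_width: 0.0005
```

Emit:
{"name": "jog_arm", "arguments": {
  "moves": [
    [[1, 0.3, 0], [0, 0, 0], 0],
    [[2, 0.6, 0], [0, 0, 0], 0],
    [[2, 0.6, 0], [0, 0, 0], 0]
  ]
}}

```text
time_s: 8.3
ee_pos: [0.5529, -0.0839, 0.0474]
eef_rot: [-3.142, -0.0, 0.283]
force: [-2.4, -0.8, -0.2]
grip_width: 0.0003
```

```bash
python3 - <<'E'
from h import *
o=ctrl.get_obs(); print(o['time_s'],o['ee_pos'],o['force'],tocl(o['ee_pos']))
d=eyes.camera('wrist'); f=d['frame']
cv2.imwrite('pics/w10.png',cv2.cvtColor(f,cv2.COLOR_RGB2BGR))
E
```

```text
8.3 [ 0.55293577 -0.08392749  0.04744364] [-2.36443532 -0.79532505 -0.23164834] [ -8.31906908 -36.91610216]
```

View pics/w10.png

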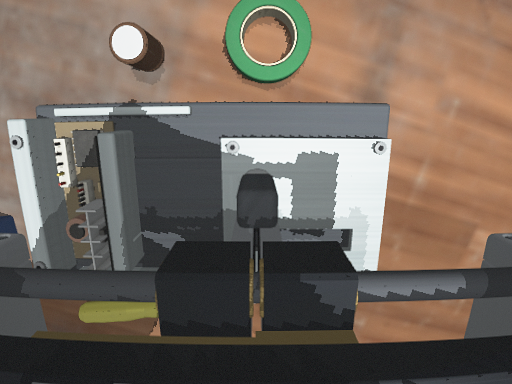

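Emit:
{"name": "jog_arm", "arguments": {
  "moves": [
    [[1, 0.3, 0], [0, 0, 0], 0],
    [[2, 0.6, 0], [0, 0, 0], 0],
    [[2, 0.6, 0], [0, 0, 0], 0]
  ]
}}

```text
time_s: 8.6
ee_pos: [0.5536, -0.0837, 0.0474]
eef_rot: [-3.141, 0.004, 0.283]
force: [-15.0, -3.4, 8.1]
grip_width: 0.0005
```

Emit:
{"name": "jog_arm", "arguments": {
  "moves": [
    [[0.6, 0.2, 0], [0, 0, 0], 0],
    [[1, 0.3, 0], [0, 0, 0], 0],
    [[1, 0.3, 0], [0, 0, 0], 0]
  ]
}}

```text
time_s: 8.85
ee_pos: [0.5538, -0.0837, 0.0474]
eef_rot: [-3.14, 0.005, 0.283]
force: [-21.8, -6.2, 12.8]
grip_width: 0.0008
```

Emit:
{"name": "jog_arm", "arguments": {
  "moves": [
    [[0.6, 0.2, 0], [0, 0, 0], 0],
    [[1, 0.3, 0], [0, 0, 0], 0],
    [[1, 0.3, 0], [0, 0, 0], 0]
  ]
}}

```text
time_s: 9.1
ee_pos: [0.5539, -0.0836, 0.0474]
eef_rot: [-3.14, 0.007, 0.283]
force: [-27.8, -7.7, 16.1]
grip_width: 0.0004
```

Emit:
{"name": "jog_arm", "arguments": {
  "moves": [
    [[-10, -3, 0], [0, 0, 0], 0],
    [[-30, -9, 0], [0, 0, 0], 0],
    [[-45, -13, 10], [0, 0, 0], 0],
    [[-45, -13, 45], [0, 0, 0], 0],
    [[-45, -13, 80], [0, 0, 0], 0]
  ]
}}

```text
time_s: 9.52
ee_pos: [0.5109, -0.0958, 0.1279]
eef_rot: [-3.14, 0.002, 0.283]
force: [0.8, -0.1, 1.4]
grip_width: 0.0005
```

Emit:
{"name": "jog_arm", "arguments": {
  "moves": [
    [[0, 0, 40], [0, 0, 0], 0],
    [[-10, -35, 60], [0, 0, 0], 0],
    [[-25, -70, 80], [0, 0, 0], 0],
    [[-40, -105, 80], [0, 0, 0], 0],
    [[-60, -140, 80], [0, 0, 0], 0]
  ]
}}

```text
time_s: 9.93
ee_pos: [0.4521, -0.2373, 0.2091]
eef_rot: [3.139, -0.003, 0.284]
force: [1.3, -1.1, -1.0]
grip_width: 0.0008
```

Emit:
{"name": "jog_arm", "arguments": {
  "moves": [
    [[-25, -30, 0], [0, 0, 0], 0],
    [[-50, -60, 0], [0, 0, 0], 0],
    [[-75, -90, 0], [0, 0, 0], 0],
    [[-100, -120, 0], [0, 0, 0], 0],
    [[-100, -120, 0], [0, 0, 0], 0]
  ]
}}

```text
time_s: 10.35
ee_pos: [0.3487, -0.3598, 0.2078]
eef_rot: [3.14, 0.0, 0.279]
force: [1.0, 0.0, -0.2]
grip_width: 0.0006
```

```bash
python3 - <<'E'
from h import *
o=ctrl.get_obs(); print(o['time_s'],o['ee_pos'],o['force'])
d=eyes.camera('top'); f=d['frame']
cv2.imwrite('pics/t11.png',cv2.resize(cv2.cvtColor(f[110:280,240:410],cv2.COLOR_RGB2BGR),None,fx=3.5,fy=3.5,interpolation=cv2.INTER_CUBIC))
d=eyes.camera('side'); f=d['frame']
cv2.imwrite('pics/s11.png',cv2.resize(cv2.cvtColor(f[130:280,220:370],cv2.COLOR_RGB2BGR),None,fx=4,fy=4,interpolation=cv2.INTER_CUBIC))
E
```

```text
10.35 [ 0.34866289 -0.35978641  0.20775938] [ 0.95114703  0.03088963 -0.21248703]
```

View pics/t11.png

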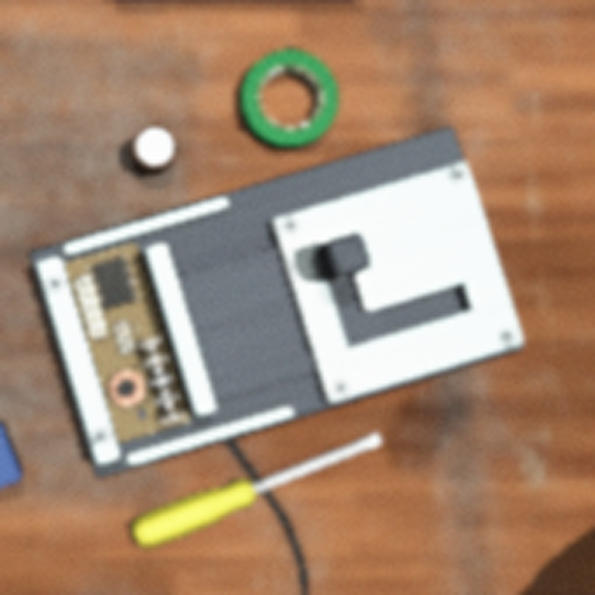

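View pics/s11.png

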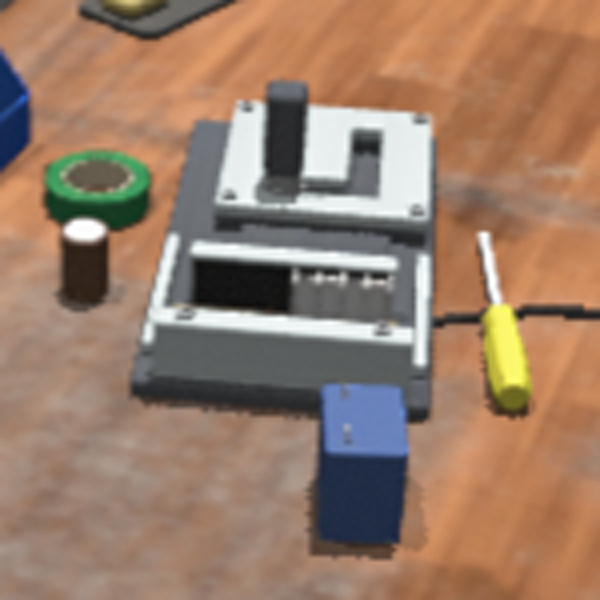

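```bash
python3 - <<'E'
from h import *
c=cam(eyes.camera('top')); g=lambda L:np.array(L)/3.5+[240-.36,110-.36]
print('head',tocl(onz(c,g([(330,240),(362,234),(369,265),(338,274)]),.083)).mean(0).round(1))
print('jaw front',tocl(onz(c,g([(146,246),(196,415)]),.042)).round(1))
print('board ends',tocl(onz(c,g([(68,262),(117,442),(136,245),(190,424)]),.012)).round(1))
ctrl.hand_in()
E
```

```text
head [ 12.  -34.6]
jaw front [[ 50.6  67.4]
 [-49.4  68.3]]
board ends [[ 56.9 111.8]
 [-52.5 114.9]
 [ 54.9  70.6]
 [-54.8  70.9]]
the job is handed in; nothing more can be done
```

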